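# Emergency-stop check on the jar mill

## Robot

A 7-joint arm with a two-finger parallel gripper is mounted at the origin on the work surface; the furniture and walls round the work are solid. World frame = base frame: x ahead of the robot, y to its left, z up, the work surface at z = 0. Lengths are in mm, angles in rad, forces in N, time in s.
With the tool pointing down it reaches from about 400 to 850 mm from the base axis. Payload 4.5 kg.
Tool frame: the origin (TCP) lies on the centre line of the jaws, within the pads' length; the fingertips stand 19 mm ahead of it and the grasp point (between the pads) is the TCP; z points along the fingers, y is the direction in which the jaws open and shut (so a half turn about z gives the same grasp; the last joint's range is limited). The gripper opens to 88 mm and grips with 3 to 60 N. Pads are 18 mm wide; open, the fingers measure 123 mm over their backs; the gripper's body (75 mm by 187 mm) begins 45 mm behind the grasp point.
Start: joints at [-1.223, 0.689, -0.195, 1.565, 0.157, 0.902, -0.215], TCP at [192.902, 594.509, 257.743] pointing down, gripper open.
Joint ranges: [-3.01, 3.01], [-0.46, 2.08], [-1.47, 1.51], [0.13, 2.56], [-1, 4.14], [0.04, 2.09], [-2.66, 2.66]. Speed limits (rad/s): [2.57, 2.57, 3.14, 3.14, 3.14, 3.14, 3.14].

## Interface

Orientations are given as a rotation vector (axis times angle).
In Python, from bench import observe, capture, hand_in, look_for gives the robot as it stands.
- The arm moves only by the tool servo_tool, never from a script. Its argument "commands" is a list of rows, each a list of 3 entries, a list of its own where there are three numbers: the shift along the tool's x, y, z in cm, then the turn, a rotation vector about the tool's x, y, z in degrees, then the opening, from 0 (shut) to 1 (fully open). In form: [[[tx, ty, tz], [rx, ry, rz], jaw], ...]. A call has 1 to 10 rows; each row shifts and turns the commanded pose from where the row before left it, along the tool's axes as they then stand; what a row does not reach is not made up. A row lasts 1/12 s, in which the tool goes at most 41.7 mm and 7.16 degrees, less where a joint would pass 70% of its speed; a pose out of reach is approached as far as the arm can. A call with a gripper value outside its range is refused whole. The fingers move at their own pace and stop on an object; "squeeze" is the grip in N (left out, the last holds). Time passes only in rows, so rows that do not move let the fingers close. It gives the time, the measured TCP pose, the force and the opening at its end, in the units of the state.
- observe(): the state, without advancing time (a new reading comes with each control period).
- capture(name): name is "side" or "top"; returns a dict with "image" (384x512x3 uint8, red, green, blue), "mtx" (3x3 intrinsics, pixels), "k1" (the pictures are not rectified: a ray, as slopes to the right and down, at radius r is drawn at 1 + k1 r^2 times it, then the intrinsics apply), "origin" and "rotation" of the camera in the world. Camera axes: x right, y up, looking along -z (the intrinsics and any distortion apply to the point x, -y, -z); pixel columns grow to the right and rows downward; lengths in mm; the calibration is good to about 2 mm. A picture is of the moment at which its call begins. There is no depth.
- hand_in(): hands the job in, once; it reports no verdict.
Trained networks look in a picture, given as the dict that the camera call returned (one of the last four; its "shot" number tells which), for a name from the list of things; names that differ only in an ending like _2 or _b are one class to them, and where a whole thing is asked for, a point or a joint stands for the part that bears it (a point fixed in the world has none). Each returns a list of dicts, best first, with "conf" (0 to 1); they miss things now and then, are a little off and sometimes report something else, mostly with a low value. They report only what shows in the picture. A call takes as long as a camera call.
- look_for(target, picture): "box" ([centre column, centre row, width, height] in pixels, round what is visible of it).
The state is a dict: "time": time; "joint_pos": joint angles; "joint_vel": joint speeds; "joint_torque": joint torques, N m; "eef_pos": TCP position; "tcp_rot": TCP orientation; "force": force on the tool from outside, world axes, zero at the start; "wrist_torque": the same for the moment, N m; "grip_width": finger opening in mm.
Only numpy, scipy, OpenCV 4.12 (cv2) and the standard library are available. Lean on these libraries where they do the work, as an engineer would, in place of code of your own. Each camera call takes 0.05 s, during which the arm holds its last target.

## Task

Do the daily emergency-stop check on the jar mill: press the red mushroom head down until it latches and stays in by itself, then push one of its lobes round clockwise (as the white arrows show) until the latch lets go and the head springs back out, and finally press the blue reset button fully down and let it come up again. Touch the mill with the fingers only, do not press the green start button, and do not shift or pick up the jar on the rollers, the dish or the vials.

Things in the scene. Friction and masses are not known exactly. Their poses are not given: they have to be found in the camera images.
- mill: Fixed jar mill. White drive box 260 x 170 mm (x, y), level grey panel 128 mm above the table; two black rollers run along +y from 100 to 340 mm, end plate 98 mm high at y = 362 mm. Origin on the table under the box's centre; x away from the operator, y along the rollers. White pilot lamp on the panel at (0, -55) mm, 14 mm high. The red stop's yellow plate is 86 mm across, 2.5 mm thick.
- estop_top (a point): Centre of the top of the red mushroom head, on its axis (moves with it): 35 mm above the panel when out, 27 when latched. Core of 18 mm radius, 20 mm thick; three round lobes 120 degrees apart, of 8.5 mm radius, centred 27 mm from the axis (71 mm over all), with gaps 30 mm wide for a finger between them. Lobes 14.5 mm thick, their undersides 15 mm above the panel when out, 7 when latched.
- estop_lobe (a point): Centre of that lobe of the red head that points along the mill's +y when the head is not turned (moves and turns with the head), half-way up its 14.5 mm thickness. The two other lobes lie 120 and 240 degrees from it.
- estop_press (a joint): How far the red head is pushed in, in m: 0 out, 0.0097 bottomed. Sprung: 4.5 N at the start, about 9 N to get past the catch. It snaps in at about 0.0088 and then stays in at about 0.0083 by itself until it is twisted.
- estop_twist (a joint): How far the red head is turned, in rad: 0 at rest, growing clockwise seen from above, stop at 0.85; it does not turn the other way. A return spring (0.02 N m at rest, 0.06 N m at 0.8) brings it back to 0 when let go. When latched in, turning it about 0.5 to 0.6 rad frees the catch and the head springs out.
- reset_top (a point): Centre of the top of the blue reset button: 27 mm diameter, in a round steel housing, pressed straight down.
- reset (a joint): How far the blue reset button is pushed in, in m: 0 up, 0.005 fully down. Spring, 5 N when fully down; it comes up again by itself.
- start_top (a point): Centre of the top of the green start button, of the same size as the blue one. Not to be pressed.
- start (a joint): How far the green start button is pushed in, in m: 0 up, 0.005 fully down.
- jar_center (a point): Centre of the loose white grinding jar with steel lid that lies on the rollers: 90 mm diameter, 120 mm long along the rollers, its top 154 mm above the table. To be left alone.
- vial_b: Small loose screw vial, 23 mm diameter, 54 mm high, standing on the table to the right of the mill; origin at the centre of its foot. To be left alone.
- vial_c: Another such vial. To be left alone.
- vial_d: Another such vial. To be left alone.
- petri: Loose clear dish with lid, 64 mm diameter, 16 mm high, on the table; origin at the centre of its underside. To be left alone.

How it is judged:
By the outcome, as a careful person would: the job done as asked, in the order asked, and still so for the second after the job is handed in, with the robot touching nothing.
It also fails if it takes over 42 s, if anything falls off the work surface, if the arm or the gripper's body presses on something with over 40 N, if the wrist force passes 120 N, or if a joint passes its speed limit or range.

## Working session

There is one attempt and no reset: what is moved stays moved. The work goes in short steps, Python scripts to look and compute and a tool call to move; the robot and the scene stay as the last step left them, time stands still between calls to the robot, and variables do not carry over. Pictures are saved under pics/ and viewed, and the job is handed in when it is done.

Besides the shell and the picture viewer there is one more tool, called after "Emit:" in YAML: its name, and indented under it one key for each argument. servo_tool: Moves the arm, as the interface text tells. Its arguments: {"type":"object","properties":{"commands":{"type":"array"},"squeeze":{"type":"number"}},"required":["commands"]}

```bash
mkdir -p pics; ls
python3 - <<'E'
from bench import observe,capture,look_for
import cv2,numpy as np
s=observe();print({k:np.round(v,4).tolist() for k,v in s.items()})
for n in("top","side"):
    c=capture(n);cv2.imwrite(f"pics/{n}0.png",c["image"][:,:,::-1])
    print(n,c["mtx"].tolist(),c["k1"],np.round(c["origin"],1).tolist(),np.round(c["rotation"],4).tolist())
    for t in["mill","estop_top","estop_lobe","reset_top","start_top","jar_center","vial_b","petri"]:
        print(t,[(np.round(d["box"],1).tolist(),round(d["conf"],2)) for d in look_for(t,c)[:4]])
E
```

```text
pics
{'time': 0.0, 'joint_pos': [-1.2232, 0.69, -0.1945, 1.5664, 0.1573, 0.9025, -0.2151], 'joint_vel': [0.0006, 0.0003, 0.0028, 0.0002, 0.0011, -0.0009, -0.0009], 'joint_torque': [-0.0004, -52.7552, -1.2669, -15.3426, -0.0526, 0.0068, 0.0002], 'eef_pos': [192.7676, 593.8996, 256.899], 'tcp_rot': [-0.4907, -3.1029, 0.0029], 'force': [-0.3322, 0.438, 0.0222], 'wrist_torque': [-0.0101, -0.0149, -0.0248], 'grip_width': 88.1443}
top [[460.9119876831437, 0.0, 254.63477083824117], [0.0, 460.9119876831437, 192.76442715019175], [0.0, 0.0, 1.0]] -0.04378633030747444 [382.0, -43.3, 1364.1] [0.0969, -0.124, -1.5907]
mill [([185.6, 190.1, 181.1, 110.0], 0.96)]
estop_top [([227.2, 217.8, 22.1, 27.9], 0.69), ([332.5, 214.6, 6.6, 9.9], 0.35)]
estop_lobe [([227.8, 215.7, 22.2, 21.4], 0.68)]
reset_top []
start_top [([257.0, 168.4, 6.0, 10.7], 0.57)]
jar_center [([144.1, 179.3, 49.9, 33.0], 0.64)]
vial_b [([328.6, 234.2, 13.8, 12.1], 0.61), ([335.7, 213.1, 11.4, 11.7], 0.52), ([345.9, 190.1, 6.3, 10.6], 0.39), ([356.5, 239.3, 20.7, 20.6], 0.28)]
petri [([359.1, 240.4, 18.3, 22.1], 0.66), ([229.1, 217.2, 20.5, 27.6], 0.33)]
side [[467.07339817733396, 0.0, 252.85525798920708], [0.0, 467.07339817733396, 193.16373451863387], [0.0, 0.0, 1.0]] -0.06582723182363356 [250.4, -935.9, 788.9] [0.9245, -0.1311, -0.3051]
mill [([258.5, 177.1, 114.8, 124.4], 0.92)]
estop_top [([232.5, 167.4, 22.4, 14.4], 0.61)]
estop_lobe [([233.1, 168.4, 28.6, 11.6], 0.77)]
reset_top [([258.9, 176.7, 116.0, 120.6], 0.6)]
start_top []
jar_center [([248.0, 132.8, 32.0, 44.3], 0.97)]
vial_b [([272.1, 289.5, 14.9, 28.7], 0.82), ([314.8, 290.4, 10.6, 29.3], 0.78), ([249.0, 288.8, 8.6, 22.3], 0.54)]
petri [([258.7, 328.0, 31.2, 26.8], 0.61)]
```

Run:
```python
import cv2
a=cv2.imread("pics/top0.png");b=cv2.imread("pics/side0.png")
cv2.imwrite("pics/top0c.png",cv2.resize(a[110:270,80:280],None,fx=4,fy=4,interpolation=cv2.INTER_CUBIC)[:600])
cv2.imwrite("pics/side0c.png",cv2.resize(b[110:250,180:340],None,fx=4.2,fy=4.2,interpolation=cv2.INTER_CUBIC)[:600])
```

```text
(no output)
```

View pics/top0.png

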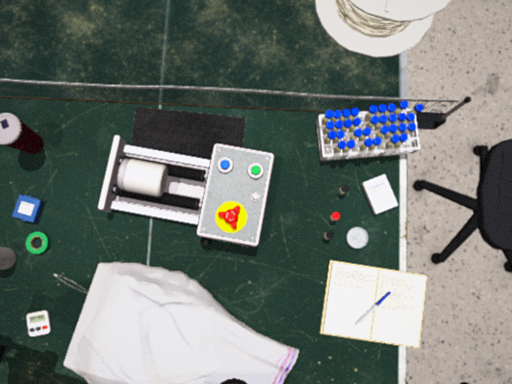

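View pics/top0c.png

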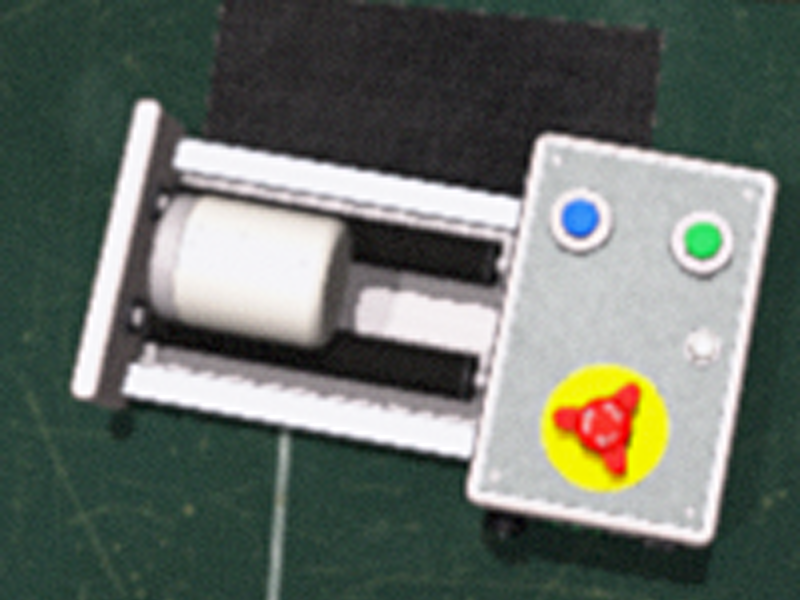

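View pics/side0c.png

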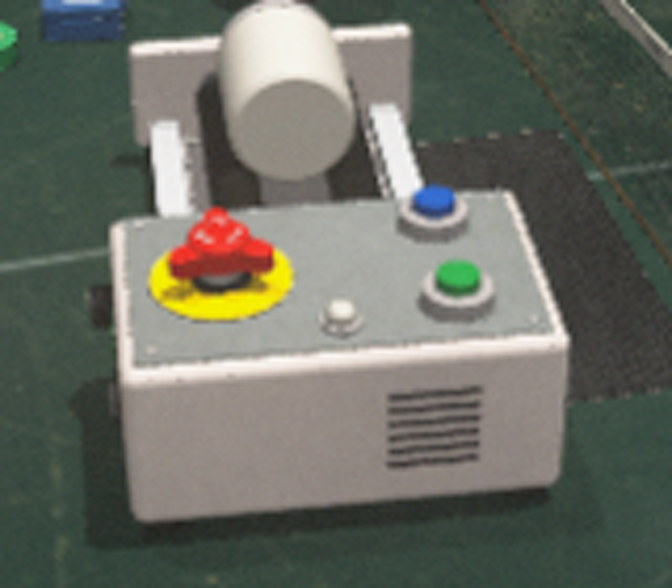

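View pics/side0.png

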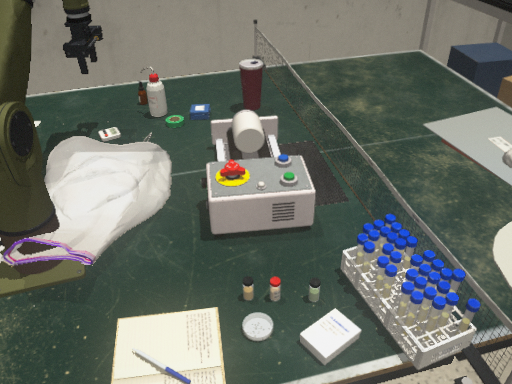

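```bash
cat > h.py <<'E'
import numpy as np,cv2
from scipy.spatial.transform import Rotation as R
def ray(c,uv):
    K=c["mtx"];d=np.array([(uv[0]-K[0,2])/K[0,0],(uv[1]-K[1,2])/K[1,1]]);p=d.copy()
    for _ in range(20):p=d/(1+c["k1"]*(p@p))
    return np.array(c["origin"]),R.from_rotvec(c["rotation"]).apply([p[0],-p[1],-1])
def atz(c,uv,z):
    o,d=ray(c,uv);return o+d*(z-o[2])/d[2]
def proj(c,P):
    q=R.from_rotvec(c["rotation"]).inv().apply(np.atleast_2d(P)-np.array(c["origin"]))
    x=q[:,0]/-q[:,2];y=-q[:,1]/-q[:,2];f=1+c["k1"]*(x*x+y*y);K=c["mtx"]
    return np.c_[K[0,0]*x*f+K[0,2],K[1,1]*y*f+K[1,2]]
def tri(c1,u1,c2,u2):
    o1,d1=ray(c1,u1);o2,d2=ray(c2,u2)
    t=np.linalg.lstsq(np.c_[d1,-d2],o2-o1,rcond=None)[0]
    a=o1+d1*t[0];b=o2+d2*t[1];return (a+b)/2,np.linalg.norm(a-b)
def blob(img,col,roi):
    u0,v0,u1,v1=roi;h=cv2.cvtColor(np.ascontiguousarray(img[v0:v1,u0:u1]),cv2.COLOR_RGB2HSV).astype(int)
    H,S,V=h[...,0],h[...,1],h[...,2]
    m={"red":((H<8)|(H>172)),"yellow":(H>24)&(H<34),"yr":(H<34)|(H>172),"blue":(H>100)&(H<125),"green":(H>50)&(H<80)}[col]&(S>150)&(V>90)
    n,l,st,ce=cv2.connectedComponentsWithStats(m.astype(np.uint8))
    i=1+np.argmax(st[1:,4]);ys,xs=np.nonzero(l==i)
    return ce[i]+[u0,v0],st[i,4],np.c_[xs+u0,ys+v0]
ROI={"top":(195,140,275,250),"side":(200,145,320,200)}
E
python3 - <<'E'
from h import *
from bench import capture
t=capture("top");s=capture("side")
for col in["red","yr","blue","green"]:
    a=blob(t["image"],col,ROI["top"]);b=blob(s["image"],col,ROI["side"])
    P,e=tri(t,a[0],s,b[0]);print(col,a[:2],b[:2],P.round(1),round(e,1))
# crop px -> full
f=lambda p,o,k:((p[0]+.5)/k+o[0]-.5,(p[1]+.5)/k+o[1]-.5)
tc={"c_mm":(545,137),"b":(775,178),"c":(712,543),"d":(472,497),"lamp":(702,344),"plate":(605,428),"blue":(578,216),"green":(703,240)}
sc={"near_l":(122,225),"near_r":(512,193)}
for k,p in tc.items():
    z={"lamp":142,"plate":130.5,"blue":150,"green":150}.get(k,128);print(k,atz(t,f(p,(80,110),4),z).round(1))
for k,p,z in[("farL",(116,222),128),("farR",(512,192),128),("nearL",(127,368),128),("nearR",(566,338),128),("lamp",(341,308),142),("plate",(221,277),130.5)]:
    print("side",k,atz(s,f(p,(180,110),4.2),z).round(1))
E
```

```text
red (array([230.6684492 , 216.04278075]), np.int32(187)) (array([232.04310345, 169.03017241]), np.int32(232)) [492.6  -1.4 145.6] 0.3
yr (array([230.89795918, 216.67482993]), np.int32(735)) (array([232.18554688, 174.53710938]), np.int32(512)) [492.3  -1.4 129.2] 0.5
blue (array([224.50877193, 164.21052632]), np.int32(57)) (array([283.12195122, 156.85365854]), np.int32(41)) [633.8  13.  142.1] 0.1
green (array([255.38888889, 169.61111111]), np.int32(54)) (array([289., 175.]), np.int32(41)) [616.9 -70.  142.9] 0.2
c_mm [694.2  36.6 128. ]
b [ 662.1 -120.7  128. ]
c [414.3 -71.3 128. ]
d [448.5  88.3 128. ]
lamp [546.4 -67.6 142. ]
plate [492.6  -1.4 130.5]
blue [633.8  13.6 150. ]
green [615.6 -69.8 150. ]
side farL [446.9  75.9 128. ]
side farR [690.7  24.1 128. ]
side nearL [416.7 -72.3 128. ]
side nearR [ 658.4 -129.2  128. ]
side lamp [541.8 -76.9 142. ]
side plate [490.5  -7.7 130.5]
```

```bash
cat >> h.py <<'E'
from bench import observe
YAW=np.radians(-11.9);EX=np.array([np.cos(YAW),np.sin(YAW),0]);EY=np.array([-np.sin(YAW),np.cos(YAW),0])
def plan(target,down=True,xdir=None):
    s=observe();p=np.array(s["eef_pos"]);Rt=R.from_rotvec(s["tcp_rot"])
    print("t",round(s["time"],2),"pos",p.round(1),"x",Rt.as_matrix()[:,0].round(3),"y",Rt.as_matrix()[:,1].round(3),"z",Rt.as_matrix()[:,2].round(3),"F",np.round(s["force"],1),"g",round(s["grip_width"],1))
    if xdir is not None:
        x=np.array(xdir);z=np.array([0,0,-1.]);T=R.from_matrix(np.c_[x,np.cross(z,x),z])
        print("rot deg (tool)",np.degrees((Rt.inv()*T).as_rotvec()).round(2))
    print("shift cm tool",(Rt.inv().apply(np.array(target)-p)/10).round(2),"world mm",(np.array(target)-p).round(1))
E
python3 - <<'E'
from h import *
for d in(EX,EY,-EX,-EY): plan([492.5,-1.5,240],xdir=d)
E
```

```text
t 1.0 pos [192.9 594.5 257.8] x [-0.951  0.309  0.   ] y [0.309 0.951 0.   ] z [ 0.  0. -1.] F [-0.6  0.8 -0.5] g 88.0
rot deg (tool) [-0.0000e+00 -1.0000e-02  1.7392e+02]
shift cm tool [-46.9  -47.44   1.77] world mm [ 299.6 -596.   -17.8]
t 1.0 pos [192.9 594.5 257.8] x [-0.951  0.309  0.   ] y [0.309 0.951 0.   ] z [ 0.  0. -1.] F [-0.6  0.8 -0.5] g 88.0
rot deg (tool) [ 0.000e+00 -1.000e-02  8.392e+01]
shift cm tool [-46.9  -47.44   1.77] world mm [ 299.6 -596.   -17.8]
t 1.0 pos [192.9 594.5 257.8] x [-0.951  0.309  0.   ] y [0.309 0.951 0.   ] z [ 0.  0. -1.] F [-0.6  0.8 -0.5] g 88.0
rot deg (tool) [ 0.01 -0.   -6.08]
shift cm tool [-46.9  -47.44   1.77] world mm [ 299.6 -596.   -17.8]
t 1.0 pos [192.9 594.5 257.8] x [-0.951  0.309  0.   ] y [0.309 0.951 0.   ] z [ 0.  0. -1.] F [-0.6  0.8 -0.5] g 88.0
rot deg (tool) [ 1.000e-02  1.000e-02 -9.608e+01]
shift cm tool [-46.9  -47.44   1.77] world mm [ 299.6 -596.   -17.8]
```

Emit:
servo_tool:
  commands:
    - [[0,0,0],[0,0,-6.1],0]
    - [[-2.6,-2.2,0],[0,0,0],0]
    - [[-2.6,-2.2,0],[0,0,0],0]
    - [[-2.6,-2.2,0],[0,0,0],0]
    - [[-2.6,-2.2,0],[0,0,0],0]
    - [[-2.6,-2.2,0],[0,0,0],0]
    - [[-2.6,-2.2,0],[0,0,0],0]
    - [[-2.6,-2.2,0],[0,0,0],0]
    - [[-2.6,-2.2,0],[0,0,0],0]
    - [[-2.6,-2.2,0],[0,0,0],0]
  squeeze: 20

```text
time: 1.83
eef_pos: [382.0, 351.3, 257.9]
tcp_rot: [0.325, 3.124, 0.001]
force: [0.4, -0.5, 0.9]
grip_width: 23.6
```

Emit:
servo_tool:
  commands:
    - [[-2.0,-3.0,0],[0,0,0],0]
    - [[-2.0,-3.0,0],[0,0,0],0]
    - [[-2.0,-3.0,0],[0,0,0],0]
    - [[-2.0,-3.0,0],[0,0,0],0]
    - [[-2.0,-3.0,0],[0,0,0],0]
    - [[-2.0,-3.0,0],[0,0,0],0]
    - [[-2.0,-3.0,0],[0,0,0],0]
    - [[-2.0,-3.0,0],[0,0,0],0]
    - [[-2.0,-3.0,0],[0,0,0],0]
    - [[0,-3.0,0],[0,0,0],0]

```text
time: 2.67
eef_pos: [499.2, 19.3, 258.0]
tcp_rot: [0.329, 3.12, 0.001]
force: [1.2, 0.4, 0.7]
grip_width: 0.6
```

Run:
```python
from h import *
plan([492.5,-1.5,190],xdir=-EX)
```

```text
t 2.67 pos [499.2  19.3 258. ] x [-0.978  0.209 -0.005] y [0.209 0.978 0.001] z [ 0.005  0.    -1.   ] F [1.2 0.4 0.7] g 0.6
rot deg (tool) [ 0.08  0.26 -0.15]
shift cm tool [ 0.25 -2.18  6.79] world mm [ -6.7 -20.8 -68. ]
```

Emit:
servo_tool:
  commands:
    - [[0.2,-1.0,2.5],[0,0,0],0]
    - [[0,-0.6,2.5],[0,0,0],0]
    - [[0,0,1.5],[0,0,0],0]
    - [[0,0,0],[0,0,0],0]
    - [[0,0,0],[0,0,0],0]
    - [[0,0,0],[0,0,0],0]

```text
time: 3.17
eef_pos: [491.1, 7.3, 193.6]
tcp_rot: [0.324, 3.123, 0.001]
force: [0.6, -1.0, 0.7]
grip_width: 0.5
```

Run:
```python
from h import *
plan([492.5,-1.5,182],xdir=-EX)
from bench import capture
for n in("top","side"):
    c=capture(n);im=c["image"]; u0,v0,u1,v1=(190,130,290,260) if n=="top" else (190,120,330,240)
    cv2.imwrite(f"pics/{n}1.png",cv2.resize(im[v0:v1,u0:u1,::-1],None,fx=4.5,fy=4.5,interpolation=cv2.INTER_CUBIC))
```

```text
t 3.17 pos [491.1   7.3 193.6] x [-0.979  0.205 -0.002] y [0.205 0.979 0.001] z [ 0.002  0.001 -1.   ] F [ 0.6 -1.   0.7] g 0.5
rot deg (tool) [0.05 0.09 0.06]
shift cm tool [-0.32 -0.83  1.15] world mm [  1.4  -8.8 -11.6]
```

View pics/side1.png

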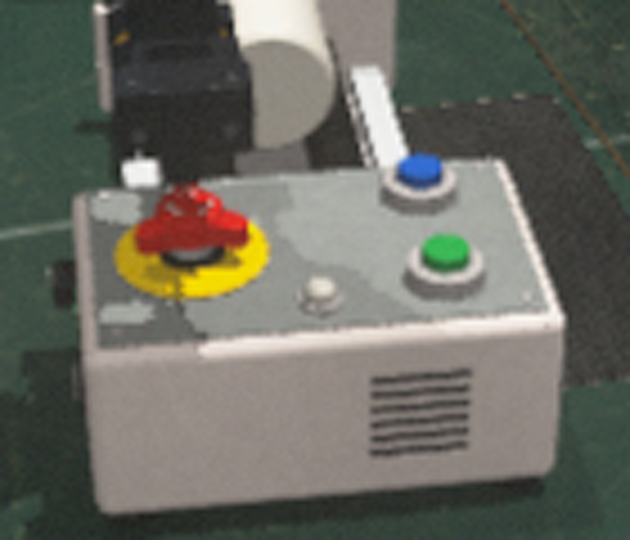

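Run:
```python
from h import *
from bench import capture
c=capture("side");p=np.array(observe()["eef_pos"])
for d in(0,-19,45):
    print(d,proj(c,p+[0,0,d])-[190,120],(proj(c,p+[0,0,d])-[190,120])*4.5)
cv2.imwrite("pics/side2.png",cv2.resize(c["image"][90:200,180:280,::-1],None,fx=5.4,fy=5.4,interpolation=cv2.INTER_CUBIC))
```

```text
0 [[39.59265672 30.84142949]] [[178.16695526 138.78643271]]
-19 [[39.96665827 37.45498457]] [[179.84996221 168.54743057]]
45 [[38.67949388 14.65219516]] [[174.05772248  65.9348782 ]]
```

View pics/side2.png

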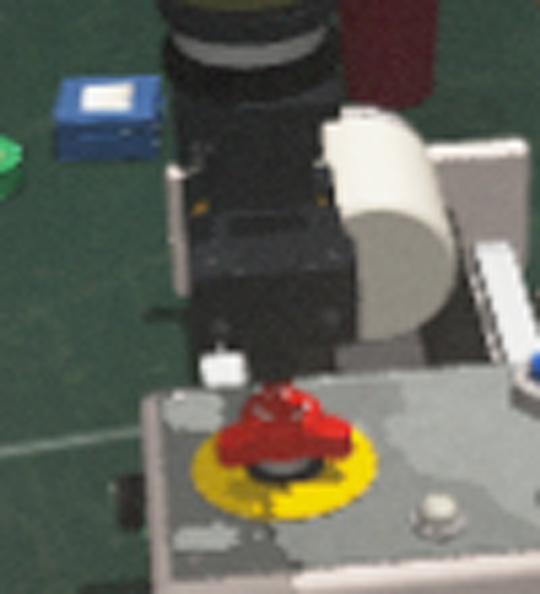

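View pics/top1.png

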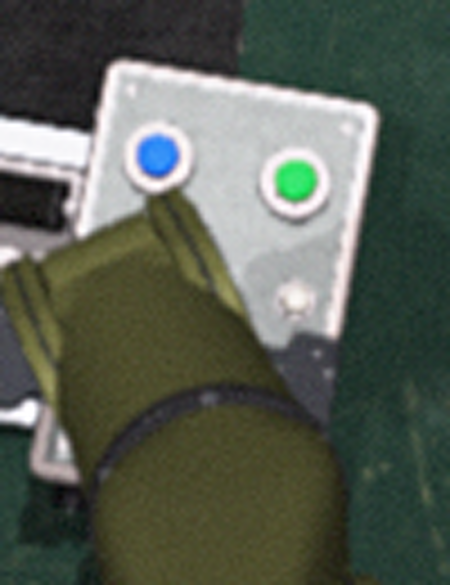

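Emit:
servo_tool:
  commands:
    - [[-0.3,-0.8,0],[0,0,0],0]
    - [[0,0,0.4],[0,0,0],0]
    - [[0,0,0.4],[0,0,0],0]
    - [[0,0,0.2],[0,0,0],0]
    - [[0,0,0.2],[0,0,0],0]
    - [[0,0,0.2],[0,0,0],0]
    - [[0,0,0],[0,0,0],0]

```text
time: 3.9
eef_pos: [491.5, -2.0, 179.0]
tcp_rot: [0.325, 3.125, -0.001]
force: [0.2, -0.6, 6.3]
grip_width: 0.2
```

Emit:
servo_tool:
  commands:
    - [[0,0,0.2],[0,0,0],0]
    - [[0,0,0.2],[0,0,0],0]
    - [[0,0,0.1],[0,0,0],0]
    - [[0,0,0],[0,0,0],0]

```text
time: 4.23
eef_pos: [491.5, -2.0, 173.9]
tcp_rot: [-0.325, -3.125, 0.001]
force: [-0.6, -1.6, 7.8]
grip_width: 0.1
```

Emit:
servo_tool:
  commands:
    - [[0,0,0.1],[0,0,0],0]
    - [[0,0,0.1],[0,0,0],0]
    - [[0,0,0.1],[0,0,0],0]
    - [[0,0,0],[0,0,0],0]

```text
time: 4.57
eef_pos: [491.6, -2.0, 172.5]
tcp_rot: [0.325, 3.123, -0.002]
force: [-4.5, -1.5, 21.8]
grip_width: 0.1
```

Emit:
servo_tool:
  commands:
    - [[0,0,-1.0],[0,0,0],0]
    - [[0,0,-2.0],[0,0,0],0]
    - [[1.3,2.0,0],[0,0,0],0]
    - [[1.3,2.0,0],[0,0,0],0]
    - [[0,0,0],[0,0,0],0]
    - [[0,0,0],[0,0,0],0]
    - [[0,0,0],[0,0,0],0]

```text
time: 5.15
eef_pos: [474.4, 42.4, 200.5]
tcp_rot: [-0.325, -3.124, 0.001]
force: [0.5, -0.7, -0.0]
grip_width: 0.6
```

Run:
```python
from h import *
from bench import capture
plan([474.9,41.1,157],xdir=-EX)
c=capture("side")
print(blob(c["image"],"red",ROI["side"])[:2])
for z in(163,155):print(proj(c,[492.5,-1.5,z]))
cv2.imwrite("pics/side3.png",cv2.resize(c["image"][90:200,180:280,::-1],None,fx=5.4,fy=5.4,interpolation=cv2.INTER_CUBIC))
```

```text
t 5.15 pos [474.4  42.4 200.5] x [-0.979  0.206  0.   ] y [ 0.206  0.979 -0.001] z [-0.    -0.001 -1.   ] F [ 0.5 -0.7 -0. ] g 0.6
rot deg (tool) [-0.04 -0.02  0.03]
shift cm tool [-0.08 -0.11  4.35] world mm [  0.5  -1.3 -43.5]
(array([232.04803493, 172.03930131]), np.int32(229))
[[231.73256188 163.17726168]]
[[231.8809293  165.89915855]]
```

View pics/side3.png

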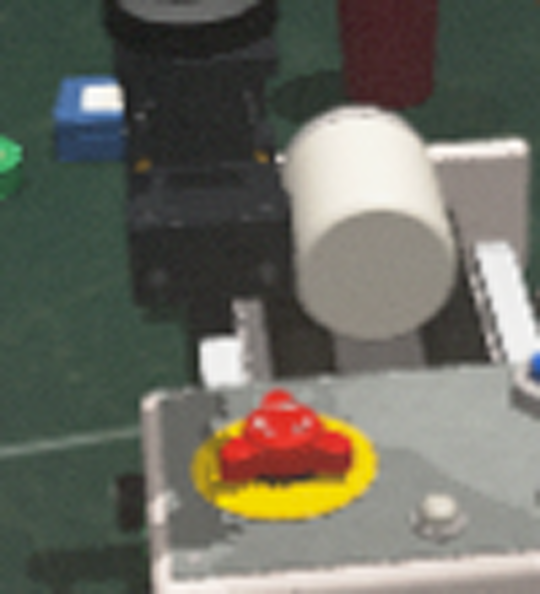

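Emit:
servo_tool:
  commands:
    - [[0,-0.1,1.5],[0,0,0],0]
    - [[0,0,1.5],[0,0,0],0]
    - [[0,0,1.0],[0,0,0],0]
    - [[0,0,0.3],[0,0,0],0]
    - [[0,0,0],[0,0,0],0]
    - [[0,0,0],[0,0,0],0]
    - [[0,0,0],[0,0,0],0]

```text
time: 5.78
eef_pos: [474.6, 41.5, 158.2]
tcp_rot: [0.326, 3.124, 0.0]
force: [0.5, 0.8, -0.0]
grip_width: 0.4
```

Run:
```python
from h import *
from bench import capture
plan([474.9,41.1,157],xdir=-EX)
c=capture("side")
print(blob(c["image"],"red",ROI["side"])[:2])
cv2.imwrite("pics/side4.png",cv2.resize(c["image"][90:200,180:280,::-1],None,fx=5.4,fy=5.4,interpolation=cv2.INTER_CUBIC))
```

```text
t 5.78 pos [474.6  41.5 158.2] x [-0.978  0.206 -0.001] y [0.206 0.978 0.   ] z [ 0.001  0.    -1.   ] F [ 0.5  0.8 -0. ] g 0.4
rot deg (tool) [ 0.02  0.05 -0.01]
shift cm tool [-0.04 -0.04  0.12] world mm [ 0.3 -0.4 -1.2]
(array([232.07894737, 172.11403509]), np.int32(228))
```

View pics/side4.png

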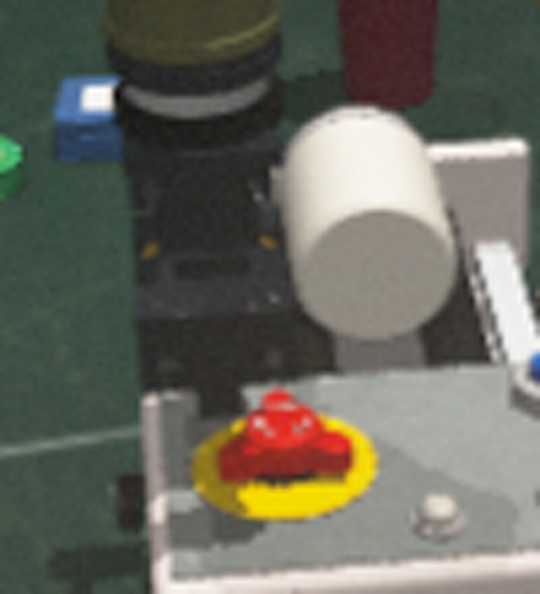

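Emit:
servo_tool:
  commands:
    - [[-0.5,0,0],[0,0,0],0]
    - [[-0.5,0,0],[0,0,0],0]
    - [[-0.4,0,0],[0,0,0],0]
    - [[-0.4,0,0],[0,0,0],0]
    - [[-0.4,0,0],[0,0,0],0]
    - [[-0.4,0,0],[0,0,0],0]
    - [[-0.4,0,0],[0,0,0],0]
    - [[0,0,0],[0,0,0],0]

```text
time: 6.5
eef_pos: [504.3, 34.9, 157.5]
tcp_rot: [0.327, 3.124, -0.001]
force: [-2.6, 0.4, -0.3]
grip_width: 0.1
```

Run:
```python
from h import *
from bench import capture
plan([492.5,-1.5,157])
c=capture("side")
print(blob(c["image"],"red",ROI["side"])[:2])
cv2.imwrite("pics/side5.png",cv2.resize(c["image"][90:200,180:280,::-1],None,fx=5.4,fy=5.4,interpolation=cv2.INTER_CUBIC))
```

```text
t 6.5 pos [504.3  34.9 157.5] x [-0.978  0.207 -0.001] y [ 0.207  0.978 -0.   ] z [ 0. -0. -1.] F [-2.6  0.4 -0.3] g 0.1
shift cm tool [ 0.4  -3.81  0.05] world mm [-11.8 -36.4  -0.5]
(array([231.09090909, 168.76363636]), np.int32(220))
```

View pics/side5.png

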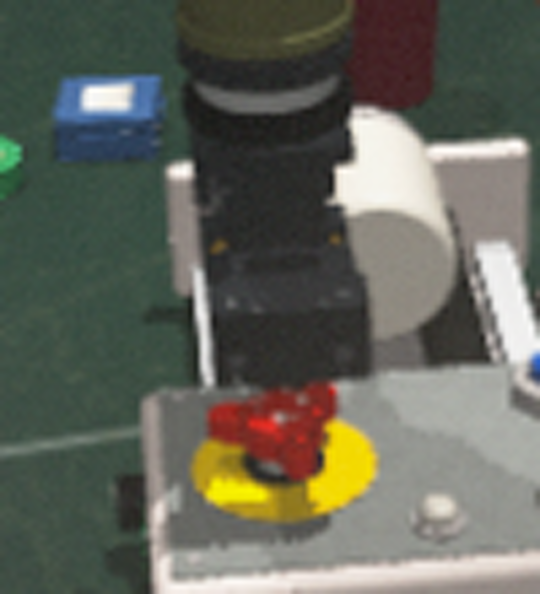

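Emit:
servo_tool:
  commands:
    - [[0.4,0,0],[0,0,0],0]
    - [[0.4,0,0],[0,0,0],0]
    - [[0.5,0,0],[0,0,0],0]
    - [[0.5,0,0],[0,0,0],0]
    - [[0.6,0,0],[0,0,0],0]
    - [[0.6,0,0],[0,0,0],0]
    - [[0.3,0,0],[0,0,0],0]
    - [[0,0,0],[0,0,0],0]

```text
time: 7.22
eef_pos: [470.2, 42.6, 157.8]
tcp_rot: [-0.324, -3.124, 0.0]
force: [-0.5, -0.2, 0.2]
grip_width: 0.5
```

Emit:
servo_tool:
  commands:
    - [[0,0,-2.0],[0,0,0],0]
    - [[0,0,-2.0],[0,0,0],0]
    - [[0,0,-1.0],[0,0,0],0]
    - [[0,0,0],[0,0,0],0]
    - [[0,0,0],[0,0,0],0]

```text
time: 7.63
eef_pos: [471.6, 42.3, 207.9]
tcp_rot: [0.325, 3.123, 0.001]
force: [0.2, 0.2, 0.1]
grip_width: 0.4
```

Run:
```python
from h import *
from bench import capture
plan([633.8,13,200],xdir=-EX)
c=capture("side")
print(blob(c["image"],"red",ROI["side"])[:2])
cv2.imwrite("pics/side6.png",cv2.resize(c["image"][90:200,180:320,::-1],None,fx=5.4,fy=5.4,interpolation=cv2.INTER_CUBIC))
```

```text
t 7.63 pos [471.6  42.3 207.9] x [-0.979  0.206 -0.001] y [0.206 0.979 0.001] z [ 0.001  0.    -1.   ] F [0.2 0.2 0.1] g 0.4
rot deg (tool) [0.03 0.08 0.  ]
shift cm tool [-16.47   0.47   0.81] world mm [162.2 -29.3  -7.9]
(array([231.97402597, 169.09090909]), np.int32(231))
```

View pics/side6.png

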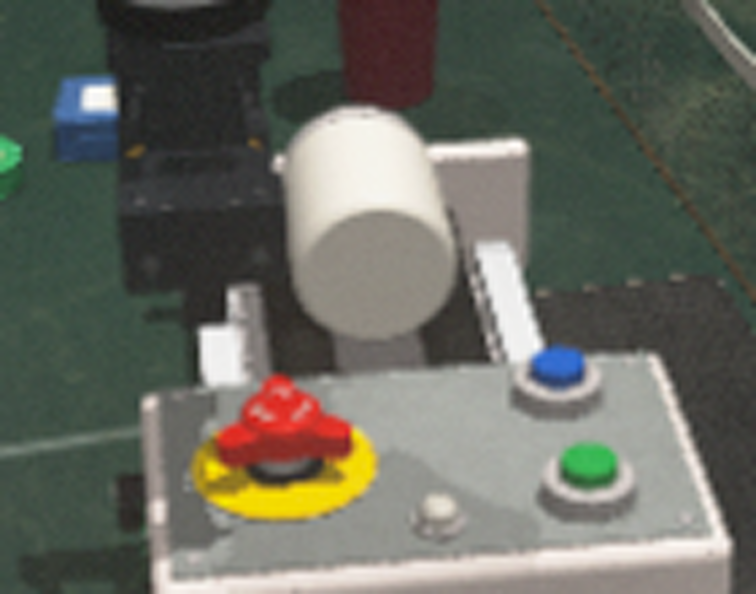

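Emit:
servo_tool:
  commands:
    - [[-3.0,0.1,0],[0,0,0],0]
    - [[-3.5,0.1,0],[0,0,0],0]
    - [[-3.5,0.1,0],[0,0,0],0]
    - [[-3.5,0.1,0],[0,0,0],0]
    - [[-3.0,0.1,0],[0,0,0],0]
    - [[0,0,1.0],[0,0,0],0]
    - [[0,0,1.0],[0,0,0],0]
    - [[0,0,0.8],[0,0,0],0]
    - [[0,0,0],[0,0,0],0]
    - [[0,0,0],[0,0,0],0]

```text
time: 8.52
eef_pos: [631.8, 13.8, 178.6]
tcp_rot: [-0.323, -3.122, 0.001]
force: [0.1, -0.3, 0.1]
grip_width: 0.4
```

Run:
```python
from h import *
from bench import capture
plan([633.8,13,165],xdir=-EX)
c=capture("side")
cv2.imwrite("pics/side7.png",cv2.resize(c["image"][90:200,180:320,::-1],None,fx=5.4,fy=5.4,interpolation=cv2.INTER_CUBIC))
```

```text
t 8.52 pos [631.8  13.8 178.6] x [-0.979  0.205  0.003] y [ 0.205  0.979 -0.001] z [-0.003 -0.    -1.   ] F [ 0.1 -0.3  0.1] g 0.4
rot deg (tool) [-0.05 -0.19  0.1 ]
shift cm tool [-0.21 -0.03  1.36] world mm [  2.   -0.8 -13.6]
```

View pics/side7.png

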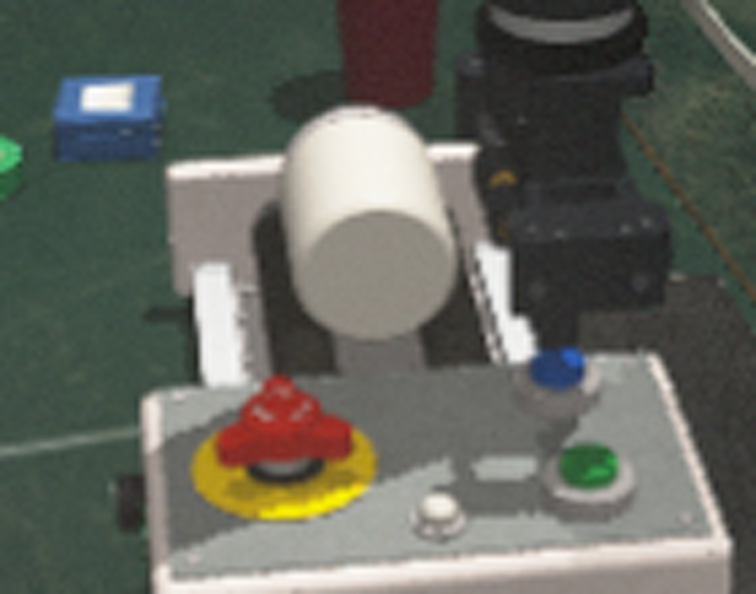

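Emit:
servo_tool:
  commands:
    - [[-0.1,0,0.5],[0,0,0],0]
    - [[0,0,0.3],[0,0,0],0]
    - [[0,0,0.2],[0,0,0],0]
    - [[0,0,0.2],[0,0,0],0]
    - [[0,0,0.1],[0,0,0],0]
    - [[0,0,0],[0,0,0],0]

```text
time: 9.07
eef_pos: [634.6, 13.1, 166.8]
tcp_rot: [-0.325, -3.125, 0.0]
force: [-0.7, -0.4, 2.4]
grip_width: 0.3
```

Emit:
servo_tool:
  commands:
    - [[0,0,0.1],[0,0,0],0]
    - [[0,0,0.1],[0,0,0],0]
    - [[0,0,0.1],[0,0,0],0]
    - [[0,0,0],[0,0,0],0]

```text
time: 9.4
eef_pos: [634.6, 13.1, 163.8]
tcp_rot: [-0.325, -3.125, 0.0]
force: [-2.5, -0.4, 5.0]
grip_width: 0.2
```

Emit:
servo_tool:
  commands:
    - [[0,0,0.1],[0,0,0],0]
    - [[0,0,0.1],[0,0,0],0]
    - [[0,0,0.1],[0,0,0],0]
    - [[0,0,0],[0,0,0],0]

```text
time: 9.73
eef_pos: [634.7, 13.1, 163.2]
tcp_rot: [0.325, 3.124, -0.001]
force: [-5.9, -0.4, 19.9]
grip_width: 0.5
```

Bottomed at about 20 N, well past the 5 N spring. Releasing and clearing.

Emit:
servo_tool:
  commands:
    - [[0,0,-0.5],[0,0,0],0]
    - [[0,0,-1.5],[0,0,0],0]
    - [[0,0,-3.0],[0,0,0],0]
    - [[0,0,-3.0],[0,0,0],0]
    - [[3.0,0,-1.0],[0,0,0],0]
    - [[3.0,3.0,0],[0,0,0],0]
    - [[3.0,3.0,0],[0,0,0],0]
    - [[0,3.0,0],[0,0,0],0]
    - [[0,0,0],[0,0,0],0]
    - [[0,0,0],[0,0,0],0]

```text
time: 10.57
eef_pos: [566.1, 121.0, 250.7]
tcp_rot: [0.318, 3.125, 0.003]
force: [0.6, -1.3, 0.6]
grip_width: 0.3
```

Run:
```python
from h import *
from bench import capture
plan([633.8,13,165])
c=capture("side")
for k in("red","blue","green"):print(k,blob(c["image"],k,ROI["side"])[:2])
cv2.imwrite("pics/side8.png",cv2.resize(c["image"][90:360,180:380,::-1],None,fx=2.2,fy=2.2,interpolation=cv2.INTER_CUBIC))
cv2.imwrite("pics/side9.png",cv2.resize(c["image"][90:200,180:320,::-1],None,fx=5.4,fy=5.4,interpolation=cv2.INTER_CUBIC))
```

```text
t 10.57 pos [566.1 121.  250.7] x [-0.979  0.202 -0.001] y [0.202 0.979 0.002] z [ 0.001  0.002 -1.   ] F [ 0.6 -1.3  0.6] g 0.3
shift cm tool [-8.8  -9.23  8.56] world mm [  67.7 -108.   -85.7]
red (array([232.06751055, 168.92827004]), np.int32(237))
blue (array([283.24390244, 156.97560976]), np.int32(41))
green (array([289.1  , 174.975]), np.int32(40))
```

View pics/side9.png

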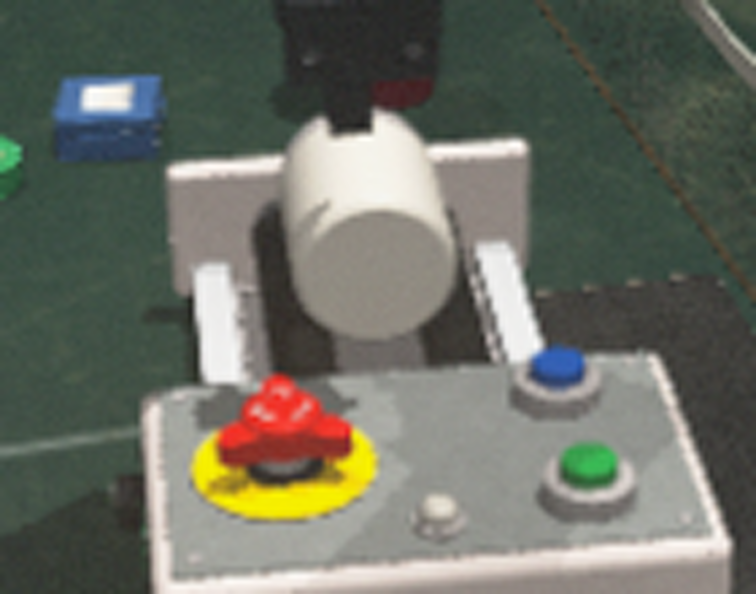

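View pics/side8.png

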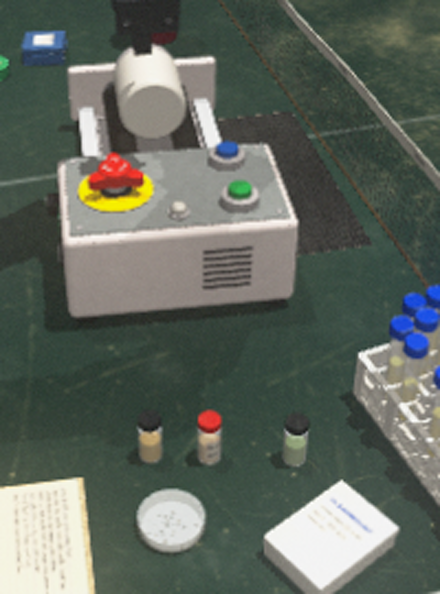

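```bash
python3 -c "
from bench import hand_in;print(hand_in())"
```

```text
the job is handed in; nothing more can be done
None
```

I did the e-stop check in the order asked and handed it in with the clock at about 10.6 s; `hand_in()` gave no verdict.

- **Press:** I pushed the red head down with the closed fingers until it bottomed at about 22 N. After I lifted off, it stayed in. The side picture showed it about 3 pixels lower, which matches the 8 mm latched drop.
- **Twist:** I pushed the +y lobe clockwise with the fingertips. The head sprang out, and when I backed off it turned back to rest. Its final picture position matches the start to within 0.1 pixel.
- **Reset:** I pressed the blue button until it bottomed. The force rose to about 20 N, against its 5 N spring. It came up again by itself, and its picture position is the same as at the start.

The green button was in its original place in the last picture. The jar, dish and vials looked undisturbed, though I checked those by eye only. The gripper ended about 75 mm clear above the jar, touching nothing.

No check failed. Two things were looser than the rest:
- **Side-camera points:** my first hand-picked points from the side picture were 6 to 10 mm off the top-camera ones. I used the blob triangulation instead, which agreed to within 0.5 mm.
- **Twist push:** I pushed the lobe a little further than needed, close to its stop, at only about 2.6 N.

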